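Lock the toolbox with the red T-key

ROBOT

A 6-joint arm with a two-finger parallel gripper is mounted at the origin on the work surface. World frame = base frame: x ahead of the robot, y to its left, z up, the work surface at z = 0. Lengths are in m, angles in rad, forces in N, time in s.
With the tool pointing down it reaches from about 0.25 to 0.725 m from the base axis. Payload 4 kg.
Tool frame: the origin (TCP) lies midway between the tips of the shut fingers; the grasp point (between the pads) lies 19 mm behind it; z points along the fingers, y is the direction in which the jaws open and shut (so a half turn about z gives the same grasp; the last joint's range is limited). The gripper opens to 85 mm and grips with 20 to 120 N. Pads are 22 mm wide; open, the fingers measure 114 mm over their backs; the gripper's body (76 mm by 85 mm) begins 54 mm behind the grasp point. The pads swing forward as they close: fully open they stand 13 mm farther back than shut.
Start: joints at [1.287, 0.241, 0.005, 1.335, 0, 1.571], TCP at [0.14, 0.48, 0.231] pointing down, gripper open.
Joint ranges: [-2.72, 2.72], [-1.05, 1.87], [-1.09, 1.28], [-1.99, 2.15], [-1.42, 1.44], [-3.14, 3.14]. Speed limits (rad/s): [2.79, 2.79, 3.14, 3.14, 3.14, 3.14].

INTERFACE

Orientations are given as a unit quaternion [x, y, z, w].
In Python, from workcell import get_obs, camera, camera_model, job_done, masks_of gives the robot as it stands.
- The arm moves only by the tool jog_arm, never from a script. Its argument "deltas" is a list that holds one entry, the list of rows, each a list of 7 numbers: the shift along the tool's x, y, z in mm, then the turn, a rotation vector about the tool's x, y, z in degrees, then the finger opening in mm, from 0 to 85.4. A call has 1 to 5 rows; each row shifts and turns the pose as measured when the row begins, along the tool's axes as they then stand; what a row does not reach is not made up. A row lasts 1/10 s, in which the tool goes at most 50 mm and 8.59 degrees, less where a joint would pass 70% of its speed; a pose out of reach is approached as far as the arm can. A call with a gripper value outside its range is refused whole. The fingers move at their own pace and stop on an object; the grip force is fixed at half the most. Time passes only in rows, so rows that do not move let the fingers close. It gives the time, the measured TCP pose, the force and the opening at its end, in the units of the state.
- get_obs(): the state, without advancing time (a new reading comes with each control period).
- camera(name): name is "scene" or "top" or "wrist"; returns the picture (400x640x3 uint8, red, green, blue); there is no depth.
- camera_model(name): a dict with "fovy" (degrees; the focal length in pixels is half the picture's height over the tangent of half this angle, whatever the lens; pixels are square), "cx", "cy" (the principal point, pixels), "k1" (the pictures are not rectified: a ray, as slopes to the right and down, at radius r is drawn at 1 + k1 r^2 times it, then the intrinsics apply), "pose" (4x4, takes a point from camera to world coordinates); the wrist camera has in their place "T_tool_cam" (4x4, takes a point from camera to tool coordinates, whose origin is the TCP and whose axes are the flange's). Camera axes: x right, y down, z forward; pixel columns grow to the right and rows downward; lengths in m; the calibration is good to about 2 mm. A picture is of the moment at which its call begins: read the wrist's pose just before it. camera_model takes no time and is no camera call.
- job_done(): hands the job in, once; it reports no verdict.
Trained networks look in the newest picture that a camera, given by its name, has taken for a name from the list of things; names that differ only in an ending like _2 or _b are one class to them, and where a whole thing is asked for, a point or a joint stands for the part that bears it (a point fixed in the world has none). Each returns a list of dicts, best first, with "conf" (0 to 1); they miss things now and then, are a little off and sometimes report something else, mostly with a low value. They report only what shows in the picture. A call takes as long as a camera call. They do not tell look-alikes from the thing itself.
- masks_of(target, camera): "pixels" (400x640 bool, what is visible of it) and "at" ([column, row] in pixels, amid what is visible of it).
The state is a dict: "clock": time; "joint_pos": joint angles; "joint_vel": joint speeds; "tau": joint torques, N m; "eef_pos": TCP position; "tool_rot": TCP orientation; "ft_force": force on the tool from outside, world axes, zero at the start; "ft_torque": the same for the moment, N m; "grip_width": finger opening in m.
Only numpy, scipy, OpenCV 4.12 (cv2) and the standard library are available. Lean on these libraries where they do the work, as an engineer would, in place of code of your own. Each camera call takes 0.05 s, during which the arm holds its last target. There are 200 camera calls.

TASK

Take the red-handled T-key out of the wooden key stand, line its flat blade up with the slot in the round lock on the green toolbox's lid and press it fully home. Then turn the key clockwise (seen from above) about 60 degrees to the stop, so that the yellow tongue points into its keeper at the front of the box, and leave the key upright in the lock.

Things in the scene. Friction and masses are not known exactly. Their poses are not given: they have to be found in the camera images.
- red_key: T-key, red flat handle, 100 mm tall, 120 g, upright. Origin: centre of the blade's lower end; z up, x along the broad side of blade and handle, y their thickness; a half turn about z looks the same. Upward: blade 22 (x) x 8 mm (y), 24 long, last 4 mm narrowed to 18 x 5; round collar diameter 40 at 24-30 mm; shaft diameter 14; handle 50 (x) x 12 mm (y) at 66-100 mm.
- lock_mouth (a point): Centre of the slot's mouth, 138 mm above the bench, in the top (brass square) of the turning barrel (dark, diameter 72, 28 mm high) on the green toolbox's lid. Turns with the barrel: z up, x along the slot, y across. Slot 26 (x) x 11 mm (y), 28 deep, mouth bevelled 4 mm all round. Fully home: collar on the brass, blade's end 24 mm below this point. Key has about 8 degrees of play before it drives the barrel.
- lock (a joint): Turning of the lock barrel, rad: 0 unlocked, growing clockwise seen from above, to a firm stop at 1.05 (locked: its yellow tongue in the yellow keeper at the box's front edge). Starts between 0 and 0.15; takes about 0.06 N m and stays where left.
- key_stand: Dark wooden block 60 (x) x 250 (y) x 40 mm high, origin under its centre. Three square holes 27 mm wide, 80 mm apart along y, each holding a T-key whose collar rests on the block's top, handle's broad side roughly along y. Handle tops are 116 mm, blade ends 16 mm above the bench: lift 30 mm to clear. The blue- and white-handled keys do not fit the lock.
Mind the look-alikes: they are no part of the job. What is shaped like the red_key but purple or turquoise is not meant.

How it is judged:
By the outcome, as a careful person would: the job done as asked, in the order asked, and still so for the second after the job is handed in, with the robot touching nothing.
It also fails if it takes over 48 s, if anything falls off the work surface, if the arm or the gripper's body presses on something with over 40 N, if the wrist force passes 120 N, or if a joint passes its speed limit or range.

## Working session

There is one attempt and no reset: what is moved stays moved. The work goes in short steps, Python scripts to look and compute and a tool call to move; the robot and the scene stay as the last step left them, time stands still between calls to the robot, and variables do not carry over. Pictures are saved under pics/ and viewed, about 8 in all and at most 12, crops included, and the job is handed in when it is done.

Besides the shell and the picture viewer there is one more tool, called after "Emit:" as name([rows], argument=value, ...), one row to a line, values as JSON. jog_arm: Moves the arm, as the interface text tells. Its arguments: {"type":"object","properties":{"deltas":{"type":"array"}},"required":["deltas"]}

```bash
mkdir -p pics; ls; python3 - <<'E'
from workcell import *
import cv2,numpy as np
for n in ("top","scene"):
    cv2.imwrite(f"pics/{n}0.png",camera(n)[:,:,::-1]); m=camera_model(n); print(n,m)
    for t in ("red_key","lock_mouth","key_stand"):
        for d in masks_of(t,n): print(n,t,d["conf"],d["at"],d["pixels"].sum())
print(camera_model("wrist"));print(get_obs())
E
```

```text
pics
top {'fovy': 44.8747067238945, 'cx': 316.60310126129013, 'cy': 205.23589951284262, 'k1': -0.07070264064578115, 'pose': array([[ 0.01895374, -0.9920196 ,  0.12465101,  0.38807169],
       [-0.99956612, -0.02161251, -0.02001196, -0.03783641],
       [ 0.02254628, -0.12421762, -0.99199881,  1.23558679],
       [ 0.        ,  0.        ,  0.        ,  1.        ]])}
top red_key 0.78 [388.8, 174.9] 259
top red_key 0.65 [370.9, 208.5] 251
top red_key 0.56 [322.9, 197.9] 226
top lock_mouth 0.75 [214.2, 194.7] 910
top key_stand 0.63 [396.0, 215.5] 1635
scene {'fovy': 53.31432453053453, 'cx': 314.99900214599484, 'cy': 202.16784397175047, 'k1': -0.060409911053140336, 'pose': array([[-0.56381086,  0.56231163, -0.60491565,  1.13883339],
       [ 0.82589385,  0.38024362, -0.41631014,  0.35127318],
       [-0.00408072, -0.7343163 , -0.6787952 ,  0.78292614],
       [ 0.        ,  0.        ,  0.        ,  1.        ]])}
scene red_key 0.8 [304.6, 218.5] 275
scene red_key 0.6 [243.6, 209.3] 388
scene red_key 0.53 [279.6, 186.7] 347
scene lock_mouth 0.65 [399.3, 241.2] 1003
scene key_stand 0.73 
[... 458 characters left out ...]
      1.00000000e+00]])}
{'clock': 0.4, 'joint_pos': array([ 1.28698138e+00,  2.40774805e-01,  4.78623246e-03,  1.33521067e+00,
       -1.99660837e-06,  1.57078537e+00]), 'joint_vel': array([-0.00104291, -0.00238609,  0.00261752,  0.00033941, -0.00127812,
        0.00143187]), 'tau': array([ 1.70676803e-04, -3.71781170e+01,  2.52330637e+01,  5.35418600e-03,
        3.34946940e-06, -7.32995797e-07]), 'eef_pos': array([0.1399795 , 0.47989037, 0.23113734]), 'tool_rot': array([ 1.41426244e-01,  9.89948775e-01, -1.99575587e-04, -2.75055931e-05]), 'ft_force': array([ 0.28652146, -0.07966394,  0.34531584]), 'ft_torque': array([0.00338088, 0.01139892, 0.00313938]), 'grip_width': 0.08519488555056728}
```

```bash
python3 - <<'E'
import cv2,numpy as np
a=cv2.imread("pics/top0.png")[110:310,140:500]; b=cv2.imread("pics/scene0.png")[120:320,140:500]
cv2.imwrite("pics/v1.png",cv2.resize(np.vstack([a,b]),None,fx=1.5,fy=1.5,interpolation=cv2.INTER_CUBIC))
E
```

```text
(no output)
```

View pics/v1.png

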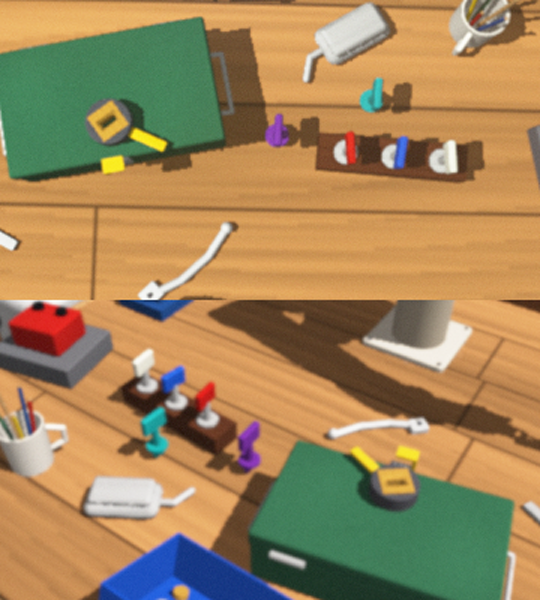

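```bash
cat > h.py <<'E'
from workcell import *
import cv2,numpy as np
from scipy.spatial.transform import Rotation as R
def cam(name,o=None):
    m=camera_model(name); f=200/np.tan(np.radians(m["fovy"]/2))
    K=np.array([[f,0,m["cx"]],[0,f,m["cy"]],[0,0,1]]); D=np.array([m["k1"],0,0,0,0])
    if name=="wrist":
        T=np.eye(4);T[:3,:3]=R.from_quat(o["tool_rot"]).as_matrix();T[:3,3]=o["eef_pos"];T=T@m["T_tool_cam"]
    else:T=m["pose"]
    return K,D,T
def onz(px,z,c):
    K,D,T=c; u=cv2.undistortPoints(np.array(px,float).reshape(-1,1,2),K,D)[:,0]
    d=np.c_[u,np.ones(len(u))]@T[:3,:3].T; s=(z-T[2,3])/d[:,2]
    return T[:3,3]+d*s[:,None]
def proj(P,c):
    K,D,T=c; Q=(np.array(P,float).reshape(-1,3)-T[:3,3])@T[:3,:3]
    return cv2.projectPoints(Q,np.zeros(3),np.zeros(3),K,D)[0][:,0]
def tri(pa,ca,pb,cb):
    a=[onz([p],0,c)[0]-c[2][:3,3] for p,c in((pa,ca),(pb,cb))]; a=[v/np.linalg.norm(v) for v in a]
    A=sum(np.eye(3)-np.outer(v,v) for v in a); b=sum((np.eye(3)-np.outer(v,v))@c[2][:3,3] for v,c in zip(a,(ca,cb)))
    return np.linalg.solve(A,b)
def rot_world(o): return R.from_quat(o["tool_rot"]).as_matrix()
E
python3 - <<'E'
from h import *
t,s=cam("top"),cam("scene")
im=cv2.imread("pics/top0.png"); h=cv2.cvtColor(im,cv2.COLOR_BGR2HSV)
m=((h[...,0]<6)|(h[...,0]>174))&(h[...,1]>180)&(h[...,2]>90); m[:190]=0;m[230:]=0;m[:,:360]=0;m[:,390:]=0
ys,xs=np.nonzero(m);print(len(xs),xs.mean(),ys.mean(),cv2.minAreaRect(np.c_[xs,ys].astype(np.float32)))
print("red",onz([[xs.mean(),ys.mean()]],0.105,t))
print("key tri",tri([140+351/1.5,110+148/1.5],t,[140+206/1.5,120+96/1.5],s))
print("lock",onz([[140+108/1.5,110+121/1.5]],.138,t),onz([[140+395/1.5,120+182/1.5]],.138,s))
print("slot ends",onz([[140+101/1.5,110+123/1.5],[140+115/1.5,110+118/1.5]],.138,t))
print("tongue",onz([[140+132/1.5,110+132/1.5],[140+166/1.5,110+147/1.5],[140+113/1.5,110+164/1.5]],.12,t))
print(rot_world(get_obs()))
E
```

```text
118 373.4491525423729 207.92372881355934 ((373.0, 208.5), (21.0, 6.0), 90.0)
red [[ 0.52666823 -0.19492914  0.105     ]]
key tri [ 0.52487042 -0.19574116  0.09614703]
lock [[0.55438429 0.1801593  0.138     ]] [[0.56014832 0.1840577  0.138     ]]
slot ends [[0.55106868 0.190718   0.138     ]
 [0.55924658 0.16966865 0.138     ]]
tongue [[0.54070064 0.14573247 0.12      ]
 [0.51847428 0.09225592 0.12      ]
 [0.4903451  0.1729562  0.12      ]]
[[-9.59997234e-01  2.80009462e-01 -1.10908708e-04]
 [ 2.80009484e-01  9.59997156e-01 -3.87359191e-04]
 [-1.99219478e-06 -4.02919242e-04 -9.99999919e-01]]
```

Emit:
jog_arm([
  [[-44, -16, -3, 0, 0, 0, 70], [-44, -16, -3, 0, 0, 0, 70], [-44, -16, -3, 0, 0, 0, 70], [-44, -16, -3, 0, 0, 0, 70], [-44, -16, -3, 0, 0, 0, 70]],
])

```text
clock: 0.9
eef_pos: [0.3305, 0.3425, 0.2458]
tool_rot: [0.134, 0.991, 0.001, -0.0]
ft_force: [1.2, 0.9, 0.6]
grip_width: 0.0703
```

Emit:
jog_arm([
  [[-44, -16, -3, 0, 0, 0, 70], [-44, -16, -3, 0, 0, 0, 70], [-44, -16, -3, 0, 0, 0, 70], [-44, -16, -3, 0, 0, 0, 70], [-44, -16, -3, 0, 0, 0, 70]],
])

```text
clock: 1.4
eef_pos: [0.5285, 0.2001, 0.2621]
tool_rot: [0.134, 0.991, 0.002, 0.001]
ft_force: [0.5, 0.9, 0.7]
grip_width: 0.0701
```

Emit:
jog_arm([
  [[-30, -13, 0, 0, 0, 0, 70], [0, 0, 0, 0, 0, 0, 70]],
])

```text
clock: 1.6
eef_pos: [0.5595, 0.1743, 0.2614]
tool_rot: [0.137, 0.991, 0.002, 0.002]
ft_force: [-0.0, 0.1, -1.1]
grip_width: 0.0701
```

```bash
python3 - <<'E'
from h import *
o=get_obs(); im=camera("wrist")[:,:,::-1]; cv2.imwrite("pics/w1.png",im)
print(o["eef_pos"],o["tool_rot"],o["joint_pos"]); 
for d in masks_of("lock_mouth","wrist"): print(d["conf"],d["at"],d["pixels"].sum())
E
```

```text
[0.5594781  0.17433543 0.26143323] [0.13746931 0.99050301 0.00177107 0.00168542] [0.30114969 0.40350147 0.31133866 1.47407667 0.00177328 0.57696658]
0.96 [317.1, 179.4] 6027
```

View pics/w1.png

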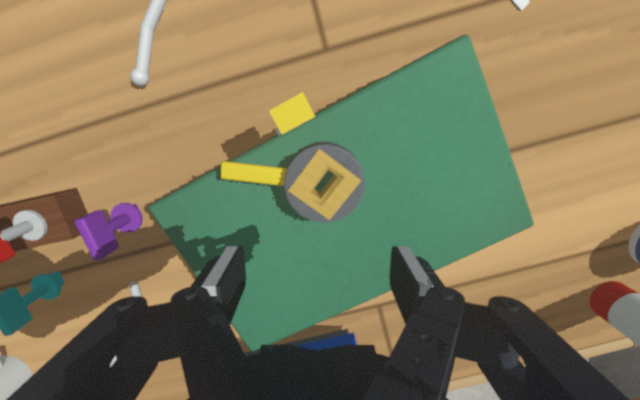

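The lock shows at about (324,182): the tongue points left to (222,170), the keeper is at (292,112), and the brass square and slot are clear.

```bash
cat >> h.py <<'E'
def lockpose(im,c,win=None,show=None):
    """im BGR: brass square & slot pose on z=.138"""
    h=cv2.cvtColor(im,cv2.COLOR_BGR2HSV)
    b=((h[...,0]>12)&(h[...,0]<24)&(h[...,1]>120)&(h[...,2]>110)).astype(np.uint8)
    x0,x1,y0,y1=win; w=np.zeros_like(b);w[y0:y1,x0:x1]=1;b*=w
    cs=cv2.findContours(b,cv2.RETR_EXTERNAL,cv2.CHAIN_APPROX_NONE)[0]
    k=max(cs,key=cv2.contourArea); P=onz(k[:,0],.138,c)[:,:2]*1000
    r=cv2.minAreaRect(P.astype(np.float32))
    # slot: dark pixels inside square (bevel+hole)
    f=np.zeros_like(b);cv2.drawContours(f,[k],-1,1,-1);f=cv2.erode(f,np.ones((5,5)))
    d=(f>0)&(h[...,2]<130); ys,xs=np.nonzero(d); Q=onz(np.c_[xs,ys],.138,c)[:,:2]*1000
    s=cv2.minAreaRect(Q.astype(np.float32)); ev=np.linalg.svd(Q-Q.mean(0),full_matrices=False)[2][0]
    return r,s,np.degrees(np.arctan2(ev[1],ev[0])),len(xs)
E
python3 - <<'E'
from h import *
im=cv2.imread("pics/w1.png"); 
o=dict(eef_pos=np.array([0.5594781,0.17433543,0.26143323]),tool_rot=[0.13746931,0.99050301,0.00177107,0.00168542])
c=cam("wrist",o); print(lockpose(im,c,(284,366,142,222)))
# tongue vs keeper directions
C=onz([[324,183]],.138,c)[0]; print(C, [np.degrees(np.arctan2(*(onz([p],.12,c)[0]-C)[1::-1])) for p in ([224,172],[292,112])])
cv2.imwrite("pics/w1c.png",cv2.resize(im[130:230,270:380],None,fx=5,fy=5,interpolation=cv2.INTER_CUBIC))
E
```

```text
(((555.2820434570312, 182.43997192382812), (45.21211624145508, 45.34919738769531), 37.399696350097656), ((553.6102905273438, 183.35842895507812), (10.337535858154297, 23.460838317871094), 36.08019256591797), np.float64(-49.952497324444806), 288)
[0.55351232 0.1829842  0.138     ] [np.float64(-109.71809154006816), np.float64(-170.74317355488728)]
```

View pics/w1c.png

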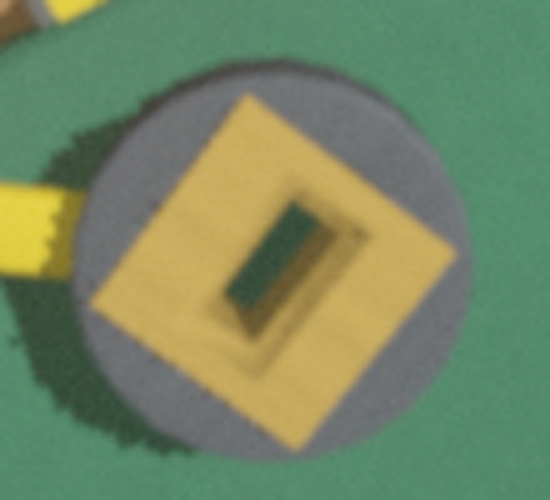

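Emit:
jog_arm([
  [[-8, -45, 0, 0, 0, 0, 70], [-8, -45, 0, 0, 0, 0, 70], [-8, -45, 0, 0, 0, 0, 70], [-8, -45, 0, 0, 0, 0, 70], [-8, -45, 0, 0, 0, 0, 70]],
])

```text
clock: 2.2
eef_pos: [0.5323, -0.0445, 0.2599]
tool_rot: [0.124, 0.992, 0.004, -0.0]
ft_force: [0.4, 0.1, -0.1]
grip_width: 0.07
```

Emit:
jog_arm([
  [[-8, -45, 0, 0, 0, 0, 70], [-8, -45, 0, 0, 0, 0, 70], [-8, -45, 0, 0, 0, 0, 70], [0, 0, 0, 0, 0, -8, 70], [0, 0, 0, 0, 0, -8, 70]],
])

```text
clock: 2.7
eef_pos: [0.5182, -0.1838, 0.2604]
tool_rot: [-0.021, 1.0, 0.004, 0.001]
ft_force: [0.6, -0.0, 0.3]
grip_width: 0.0702
```

Emit:
jog_arm([
  [[0, 0, 0, 0, 0, 0, 70]],
])

```text
clock: 2.8
eef_pos: [0.5177, -0.1829, 0.2606]
tool_rot: [-0.022, 1.0, 0.004, 0.001]
ft_force: [-0.2, -0.4, 1.0]
grip_width: 0.0701
```

```bash
python3 - <<'E'
from h import *
o=get_obs(); im=camera("wrist")[:,:,::-1]; cv2.imwrite("pics/w2.png",im)
print(o["eef_pos"],o["tool_rot"],o["joint_pos"]); c=cam("wrist",o)
print("yaw",np.degrees(np.arctan2(rot_world(o)[1,0],rot_world(o)[0,0])))
h=cv2.cvtColor(im,cv2.COLOR_BGR2HSV); m=(((h[...,0]<6)|(h[...,0]>174))&(h[...,1]>170)&(h[...,2]>70)).astype(np.uint8)
for k in cv2.findContours(m,0,1)[0]:
    if cv2.contourArea(k)>150: P=onz(k[:,0],.116,c)[:,:2]*1000; print(cv2.boundingRect(k),cv2.minAreaRect(P.astype(np.float32)))
for d in masks_of("red_key","wrist"): print(d["conf"],d["at"],d["pixels"].sum())
E
```

```text
[ 0.51769252 -0.18290969  0.26058239] [-2.16066243e-02  9.99757470e-01  4.16144344e-03  9.14574222e-04] [-0.34428478  0.33099451  0.20370298  1.44477455  0.00842641 -0.38750713]
yaw -177.52432458667985
(298, 165, 13, 53) ((523.65966796875, -193.7752227783203), (51.42900085449219, 11.52044677734375), 2.052825927734375)
0.81 [403.0, 203.8] 1374
0.57 [303.0, 183.0] 1220
0.57 [266.9, 250.2] 1109
```

View pics/w2.png

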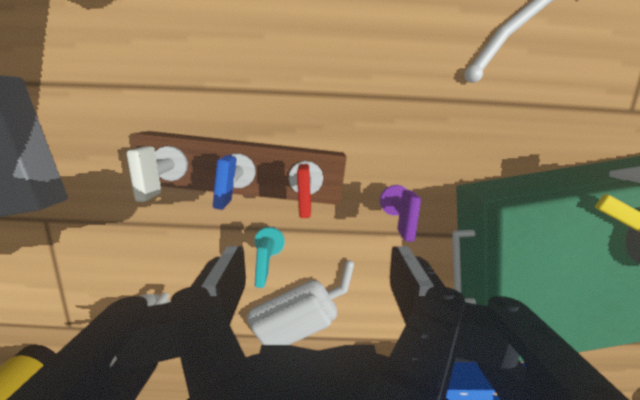

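```bash
cat >> h.py <<'E'
def go(p,yaw):
    """needed tool-frame shift mm and rotvec deg to upright pose at p (m), yaw deg"""
    o=get_obs(); M=rot_world(o); y=np.radians(yaw)
    G=np.array([[np.cos(y),np.sin(y),0],[np.sin(y),-np.cos(y),0],[0,0,-1]])
    print("shift",np.round(M.T@(np.array(p)-o["eef_pos"])*1000,1),"rot",np.round(np.degrees(R.from_matrix(M.T@G).as_rotvec()),2),
     "F",np.round(o["ft_force"],1),"T",np.round(o["ft_torque"],2),"pos",np.round(o["eef_pos"]*1000,1),"g",round(o["grip_width"]*1000,1),"j6",round(float(np.degrees(o["joint_pos"][5])),1))
E
python3 -c "
from h import *
go([.5242,-.1938,.079],-178)"
```

```text
shift [ -5.4 -13.  181.6] rot [0.47 0.12 0.38] F [0.  0.4 0.6] T [ 0.02 -0.01  0.03] pos [ 518.  -182.5  260.7] g 70.1 j6 -22.1
```

Emit:
jog_arm([
  [[-5, -13, 20, 0.5, 0.1, 0.4, 50], [0, 0, 40, 0, 0, 0, 50], [0, 0, 20, 0, 0, 0, 50], [0, 0, 0, 0, 0, 0, 50]],
])

```text
clock: 3.3
eef_pos: [0.5257, -0.1907, 0.1809]
tool_rot: [-0.016, 1.0, -0.001, 0.003]
ft_force: [-0.7, 1.0, 0.3]
grip_width: 0.0501
```

```bash
python3 - <<'E'
from h import *
o=get_obs(); im=camera("wrist")[:,:,::-1]; cv2.imwrite("pics/w3.png",im);c=cam("wrist",o)
h=cv2.cvtColor(im,cv2.COLOR_BGR2HSV); m=(((h[...,0]<6)|(h[...,0]>174))&(h[...,1]>170)&(h[...,2]>70)).astype(np.uint8)
for k in cv2.findContours(m,0,1)[0]:
    if cv2.contourArea(k)>150: P=onz(k[:,0],.116,c)[:,:2]*1000; print(cv2.boundingRect(k),cv2.minAreaRect(P.astype(np.float32)))
go([.5242,-.1938,.079],-178)
E
```

```text
(303, 173, 18, 72) ((523.0394897460938, -194.28553771972656), (52.60768127441406, 11.278932571411133), 3.115751028060913)
shift [  2.9  -2.7 103.2] rot [-0.14  0.41 -0.12] F [ 0.6 -0.1 -0.8] T [-0.03  0.03 -0.02] pos [ 526.2 -190.8  182.2] g 49.8 j6 -21.8
```

Emit:
jog_arm([
  [[3, -3, 20, 0, 0.4, -0.7, 50], [0, 0, 40, 0, 0, 0, 50], [0, 0, 20, 0, 0, 0, 50], [0, 0, 0, 0, 0, 0, 50]],
])

```text
clock: 3.75
eef_pos: [0.5292, -0.193, 0.1081]
tool_rot: [-0.023, 1.0, -0.004, 0.006]
ft_force: [-0.6, 0.3, 1.2]
grip_width: 0.0504
```

```bash
python3 -c "
from h import *
go([.5238,-.194,.079],-177.3)"
```

```text
shift [ 5.8 -0.5 29. ] rot [-0.42  0.71 -0.08] F [-0.6  0.3  1.2] T [0.03 0.08 0.02] pos [ 529.2 -193.   108.1] g 50.4 j6 -22.6
```

Emit:
jog_arm([
  [[5, -0.5, 15, -0.4, 0.7, 0, 50], [1, 0, 12, 0, 0, 0, 50], [0, 0, 0, 0, 0, 0, 50], [0, 0, 0, 0, 0, 0, 50]],
])

```text
clock: 4.15
eef_pos: [0.5267, -0.1944, 0.0844]
tool_rot: [-0.023, 1.0, -0.001, 0.003]
ft_force: [0.1, 0.2, 0.0]
grip_width: 0.0502
```

```bash
python3 -c "
from h import *
go([.5238,-.194,.079],-177.3)"
```

```text
shift [2.9 0.5 5.4] rot [-0.17  0.38 -0.08] F [0.1 0.2 0. ] T [-0.04 -0.02 -0.02] pos [ 526.7 -194.4   84.4] g 50.2 j6 -22.9
```

Adjust once more, then close.

Emit:
jog_arm([
  [[3, 0.5, 5, -0.2, 0.4, 0, 50], [0, 0, 0, 0, 0, 0, 20], [0, 0, 0, 0, 0, 0, 5], [0, 0, 0, 0, 0, 0, 5], [0, 0, 0, 0, 0, 0, 5]],
])

```text
clock: 4.65
eef_pos: [0.5245, -0.1947, 0.0808]
tool_rot: [-0.023, 1.0, -0.0, 0.001]
ft_force: [-0.5, -0.1, -1.9]
grip_width: 0.0112
```

```bash
python3 -c "
from h import *
go([.5238,-.194,.079],-177.3)"
```

```text
shift [0.7 0.7 1.8] rot [-0.03  0.12 -0.12] F [-0.5 -0.1 -1.9] T [-0.    0.04  0.02] pos [ 524.5 -194.7   80.8] g 11.2 j6 -23.0
```

Emit:
jog_arm([
  [[0, 0, -20, 0, 0, 0, 5], [0, 0, -20, 0, 0, 0, 5], [0, 0, -40, 0, 0, 0, 5], [0, 0, -40, 0, 0, 0, 5], [0, 0, -40, 0, 0, 0, 5]],
])

```text
clock: 5.15
eef_pos: [0.5193, -0.1925, 0.2368]
tool_rot: [-0.023, 1.0, 0.004, -0.008]
ft_force: [0.5, 0.2, -1.7]
grip_width: 0.0114
```

```bash
python3 - <<'E'
from h import *
o=get_obs(); im=camera("wrist")[:,:,::-1]; cv2.imwrite("pics/w4.png",im)
go([.5553,.1824,.24],127.4)
E
```

```text
shift [-49.7 374.3   5.7] rot [ 4.000e-02 -2.600e-01  5.519e+01] F [ 3.5 -1.3  5.1] T [-0.11 -0.25  0.02] pos [ 522.6 -193.8  244.9] g 10.9 j6 -23.0
```

View pics/w4.png

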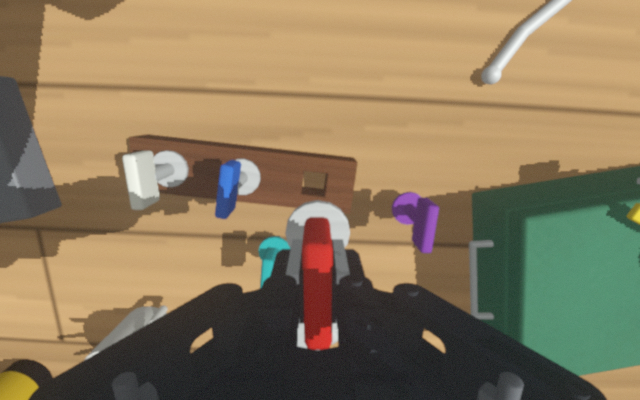

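Emit:
jog_arm([
  [[-6, 46, 0, 0, 0, 0, 5], [-6, 46, 0, 0, 0, 0, 5], [-6, 46, 0, 0, 0, 0, 5], [-6, 46, 0, 0, 0, 0, 5], [-6, 46, 0, 0, 0, 0, 5]],
])

```text
clock: 5.7
eef_pos: [0.5464, 0.0368, 0.2487]
tool_rot: [-0.015, 1.0, -0.001, 0.004]
ft_force: [1.4, -0.5, -1.4]
grip_width: 0.0113
```

Emit:
jog_arm([
  [[-6, 46, 0, 0, 0, 0, 5], [-6, 46, 0, 0, 0, 0, 5], [-6, 40, 0, 0, 0, 0, 5], [0, 0, 0, 0, 0, 8, 5], [0, 0, 0, 0, 0, 8, 5]],
])

```text
clock: 6.2
eef_pos: [0.5589, 0.1826, 0.2461]
tool_rot: [0.124, 0.992, 0.0, 0.003]
ft_force: [0.1, 0.4, -1.8]
grip_width: 0.0112
```

Emit:
jog_arm([
  [[0, 0, 0, 0, 0, 8, 5], [0, 0, 0, 0, 0, 8, 5], [0, 0, 0, 0, 0, 8, 5], [0, 0, 0, 0, 0, 8, 5], [0, 0, 0, 0, 0, 0, 5]],
])

```text
clock: 6.7
eef_pos: [0.5575, 0.1847, 0.2429]
tool_rot: [0.402, 0.916, -0.0, 0.001]
ft_force: [-0.4, 0.2, -1.5]
grip_width: 0.0114
```

```bash
python3 - <<'E'
from h import *
go([.5553,.1824,.24],127.4)
# in-hand offset from collar in w4: white annulus top at tool z=+.035
K,D,_=cam("top"); m=camera_model("wrist"); f=200/np.tan(np.radians(m["fovy"]/2))
c=(np.array([[f,0,m["cx"]],[0,f,m["cy"]],[0,0,1]]),np.array([m["k1"],0,0,0,0]),m["T_tool_cam"])
th=np.linspace(0,2*np.pi,13)
im=cv2.imread("pics/w4.png")
for dx,col in((0,(0,0,255)),(.004,(255,0,0))):
    for dz in(.035,):
        P=proj(np.c_[.02*np.cos(th)+dx,.02*np.sin(th),0*th+dz],c); cv2.polylines(im,[np.round(P*8).astype(np.int32)],True,col,1,cv2.LINE_AA,3)
    P=proj([[dx+.025,.006,-.035],[dx+.025,-.006,-.035],[dx-.025,-.006,-.035],[dx-.025,.006,-.035]],c);cv2.polylines(im,[np.round(P*8).astype(np.int32)],True,col,1,cv2.LINE_AA,3)
cv2.imwrite("pics/v4.png",cv2.resize(im[180:380,240:400],None,fx=3,fy=3))
E
```

```text
shift [-0.2 -3.2  2.9] rot [0.03 0.1  5.24] F [-0.4  0.2 -1.5] T [-0.03  0.01 -0.06] pos [557.5 184.7 242.9] g 11.4 j6 65.7
```

View pics/v4.png

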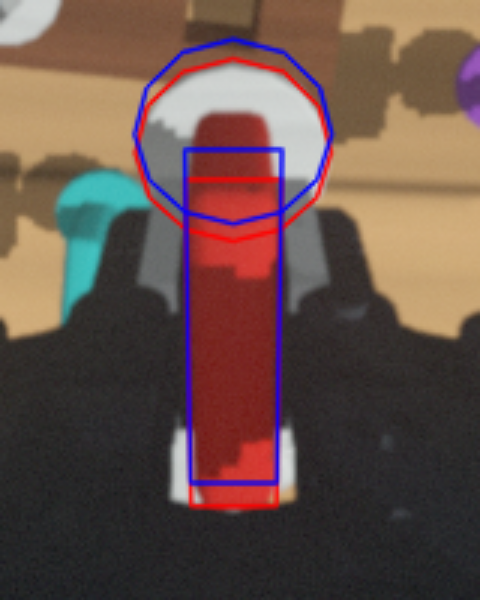

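Emit:
jog_arm([
  [[0, -3, 10, 0, 0, 5.2, 5], [0, 0, 10, 0, 0, 0, 5], [0, 0, 9, 0, 0, 0, 5], [0, 0, 0, 0, 0, 0, 5]],
])

```text
clock: 7.1
eef_pos: [0.5551, 0.1826, 0.2115]
tool_rot: [0.438, 0.899, -0.0, 0.001]
ft_force: [-0.1, 0.6, -1.5]
grip_width: 0.0115
```

```bash
python3 - <<'E'
from h import *
cv2.imwrite("pics/w5.png",camera("wrist")[:,:,::-1]);cv2.imwrite("pics/s5.png",camera("scene")[:,:,::-1])
go([.5553,.1824,.2028],127.4)
a=cv2.imread("pics/w5.png")[150:350,200:440];b=cv2.imread("pics/s5.png")[180:280,340:460]
cv2.imwrite("pics/v5.png",np.hstack([cv2.resize(a,(480,400),interpolation=2),cv2.resize(b,None,fx=2.6,fy=4)[:, :312]]) )
E
```

```text
shift [-0.  -0.7 10.2] rot [0.12 0.12 0.53] F [ 0.4 -0.1 -1.7] T [0.05 0.03 0.04] pos [555.8 182.9 213. ] g 11.0 j6 70.3
```

View pics/v5.png

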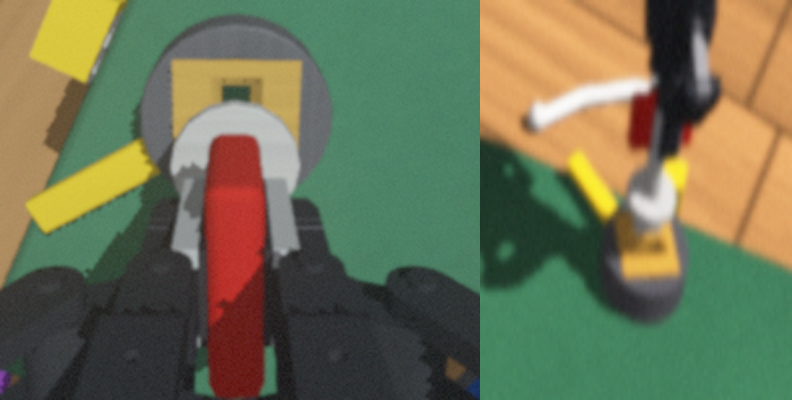

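```bash
python3 - <<'E'
from h import *
o=get_obs();c=cam("wrist",o);M=rot_world(o)
for p in ([172,60],[302,60],[237,60],[236,83],[236,103]):
    P=onz([[200+p[0]/2,150+p[1]/2]],.138,c)[0]; print(p,np.round(M.T@(P-o["eef_pos"])*1000,1))
E
```

```text
[172, 60] [ 22.5 -22.3  74.9]
[302, 60] [22.4 24.2 75. ]
[237, 60] [22.5  0.9 74.9]
[236, 83] [13.9  0.5 75. ]
[236, 103] [ 6.4  0.5 75. ]
```

Emit:
jog_arm([
  [[0, 0, 5, 0.1, 0.1, 0.5, 5], [0, 0, 5, 0, 0, 0, 5], [0, 0, 4, 0, 0, 0, 5], [0, 0, 4, 0, 0, 0, 5]],
])

```text
clock: 7.6
eef_pos: [0.5569, 0.1833, 0.1963]
tool_rot: [0.442, 0.897, 0.001, 0.001]
ft_force: [-1.9, -0.4, -0.3]
grip_width: 0.0114
```

```bash
python3 -c "
from h import *
go([.5553,.1826,.1788],127.4)"
```

```text
shift [ 0.4 -1.8 17.5] rot [0.22 0.08 0.1 ] F [-1.9 -0.4 -0.3] T [-0.18  0.52 -0.02] pos [556.9 183.3 196.3] g 11.4 j6 70.7
```

Emit:
jog_arm([
  [[0, -1, 3, 0.2, 0.1, 0, 5], [0, -0.5, 5, 0, 0, 0, 5], [0, -0.5, 5, 0, 0, 0, 5]],
])

```text
clock: 7.9
eef_pos: [0.5554, 0.1821, 0.1822]
tool_rot: [0.442, 0.897, 0.0, -0.0]
ft_force: [-1.4, 0.1, -1.6]
grip_width: 0.0116
```

```bash
python3 -c "
from h import *
go([.5553,.1826,.1788],127.4)"
```

```text
shift [0.4 0.2 3.4] rot [ 0.04 -0.03  0.12] F [-1.4  0.1 -1.6] T [0.01 0.04 0.03] pos [555.4 182.1 182.2] g 11.6 j6 70.6
```

Emit:
jog_arm([
  [[0, 0, 3, 0, 0, 0, 5], [0, 0, 2, 0, 0, 0, 5], [0, 0, 2, 0, 0, 0, 5]],
])

```text
clock: 8.2
eef_pos: [0.5552, 0.1821, 0.1787]
tool_rot: [0.442, 0.897, 0.001, 0.001]
ft_force: [-5.3, -2.4, 9.4]
grip_width: 0.0112
```

```bash
python3 -c "
from h import *
go([.5553,.1826,.1788],127.4)"
```

```text
shift [ 0.3  0.4 -0.1] rot [0.18 0.02 0.13] F [-5.3 -2.4  9.4] T [-0.36  0.99  0.02] pos [555.2 182.1 178.7] g 11.2 j6 70.6
```

Emit:
jog_arm([
  [[0.2, 0.2, 0, 0, 0, 7, 5], [0, 0, 0, 0, 0, 7, 5], [0, 0, 0, 0, 0, 7, 5], [0, 0, 0, 0, 0, 7, 5]],
])

```text
clock: 8.6
eef_pos: [0.5558, 0.1827, 0.1795]
tool_rot: [0.653, 0.758, 0.003, 0.001]
ft_force: [-0.8, 0.7, 1.0]
grip_width: 0.0113
```

```bash
python3 -c "
from h import *
go([.5553,.1823,.1788],67.4)"
```

```text
shift [-0.3 -0.5  0.7] rot [ 0.31 -0.19 31.12] F [-0.8  0.7  1. ] T [-0.    0.11  0.05] pos [555.8 182.7 179.5] g 11.3 j6 99.7
```

Emit:
jog_arm([
  [[-0.2, -0.4, 0.7, 0.3, -0.2, 7, 5], [0, 0, 0, 0, 0, 7, 5], [0, 0, 0, 0, 0, 7, 5], [0, 0, 0, 0, 0, 6, 5]],
])

```text
clock: 9.0
eef_pos: [0.5562, 0.1827, 0.1795]
tool_rot: [0.817, 0.576, 0.001, 0.001]
ft_force: [-0.5, 0.7, 1.0]
grip_width: 0.0114
```

```bash
python3 -c "
from h import *
go([.5553,.1823,.1788],67.4)"
```

```text
shift [-0.7 -0.7  0.7] rot [ 0.19 -0.02  3.01] F [-0.5  0.7  1. ] T [-0.11  0.16  0.14] pos [556.2 182.7 179.5] g 11.4 j6 127.8
```

Emit:
jog_arm([
  [[-0.5, -0.5, 0.7, 0.2, 0, 5, 5], [0, 0, 0, 0, 0, 4, 5], [0, 0, 0, 0, 0, 0, 5]],
])

```text
clock: 9.3
eef_pos: [0.5563, 0.1825, 0.1795]
tool_rot: [0.861, 0.508, 0.001, 0.0]
ft_force: [0.4, -0.8, -0.5]
grip_width: 0.0115
```

```bash
python3 - <<'E'
from h import *
go([.5553,.1823,.1788],67.4)
cv2.imwrite("pics/w6.png",camera("wrist")[:,:,::-1])
E
```

```text
shift [-0.6 -0.8  0.7] rot [ 0.1  -0.1  -6.36] F [ 0.4 -0.8 -0.5] T [-0.03  0.13  0.18] pos [556.3 182.5 179.5] g 11.5 j6 137.1
```

View pics/w6.png

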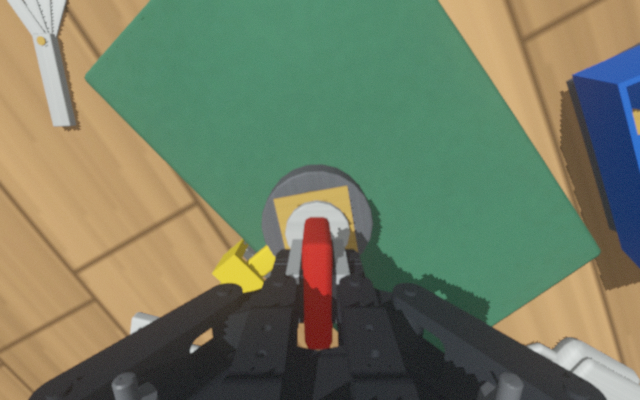

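Emit:
jog_arm([
  [[-0.5, -0.5, 0.7, 0, 0, 3, 5], [0, 0, 0, 0, 0, 3, 5], [0, 0, 0, 0, 0, 0, 5]],
])

```text
clock: 9.65
eef_pos: [0.5564, 0.1825, 0.1795]
tool_rot: [0.885, 0.466, 0.002, 0.001]
ft_force: [-0.3, -1.4, -0.3]
grip_width: 0.0111
```

```bash
python3 - <<'E'
from h import *
go([.5553,.1823,.1788],59)
cv2.imwrite("pics/w7.png",camera("wrist")[:,:,::-1])
E
```

```text
shift [-0.7 -0.8  0.7] rot [ 0.23 -0.16 -3.4 ] F [-0.3 -1.4 -0.3] T [-0.24  0.13  1.2 ] pos [556.4 182.5 179.5] g 11.1 j6 142.6
```

Emit:
jog_arm([
  [[0, 0, 0, 0, 0, -3, 5], [-0.5, -0.5, 1.5, 0, 0, 0, 5], [0, 0, 1.5, 0, 0, 0, 5]],
])

```text
clock: 10.0
eef_pos: [0.5564, 0.1827, 0.1794]
tool_rot: [0.871, 0.492, 0.004, 0.002]
ft_force: [-3.9, -1.6, 7.5]
grip_width: 0.011
```

```bash
python3 - <<'E'
from h import *
go([.5553,.1823,.1788],59)
E
```

```text
shift [-0.9 -0.7  0.6] rot [ 0.39 -0.31 -0.07] F [-3.9 -1.6  7.5] T [-0.42  0.97  0.46] pos [556.4 182.7 179.4] g 11.0 j6 139.3
```

Emit:
jog_arm([
  [[0, 0, -0.5, 0, 0, -1.5, 5], [0, 0, 0, 0, 0, 0, 20], [0, 0, 0, 0, 0, 0, 40], [0, 0, 0, 0, 0, 0, 40]],
])

```text
clock: 10.4
eef_pos: [0.5566, 0.1827, 0.1794]
tool_rot: [0.864, 0.503, 0.004, 0.001]
ft_force: [0.0, -0.2, -0.4]
grip_width: 0.0399
```

Emit:
jog_arm([
  [[0, 0, -15, 0, 0, 0, 40], [0, 0, -30, 0, 0, 0, 40], [0, 0, -40, 0, 0, 0, 40], [0, 0, -40, 0, 0, 0, 40], [0, 0, 0, 0, 0, 0, 40]],
])

```text
clock: 10.9
eef_pos: [0.5549, 0.1821, 0.3065]
tool_rot: [0.865, 0.502, 0.002, 0.001]
ft_force: [0.5, -0.2, 0.3]
grip_width: 0.0402
```

```bash
python3 - <<'E'
from h import *
o=get_obs();w=camera("wrist")[:,:,::-1];s=camera("scene")[:,:,::-1]
np.savez("w8.npz",p=o["eef_pos"],q=o["tool_rot"]);cv2.imwrite("pics/w8.png",w)
go([.5553,.1823,.1788],59)
cv2.imwrite("pics/v8.png",np.hstack([cv2.resize(w[60:310,180:430],(500,500),interpolation=2),cv2.resize(s[170:270,360:420],(300,500),interpolation=2)]))
E
```

```text
shift [  2.1   1.6 122.5] rot [-0.12  0.18  1.22] F [ 0.4 -1.  -0.4] T [-0.01 -0.05 -0.02] pos [553.3 181.5 301.3] g 40.0 j6 138.0
```

View pics/v8.png

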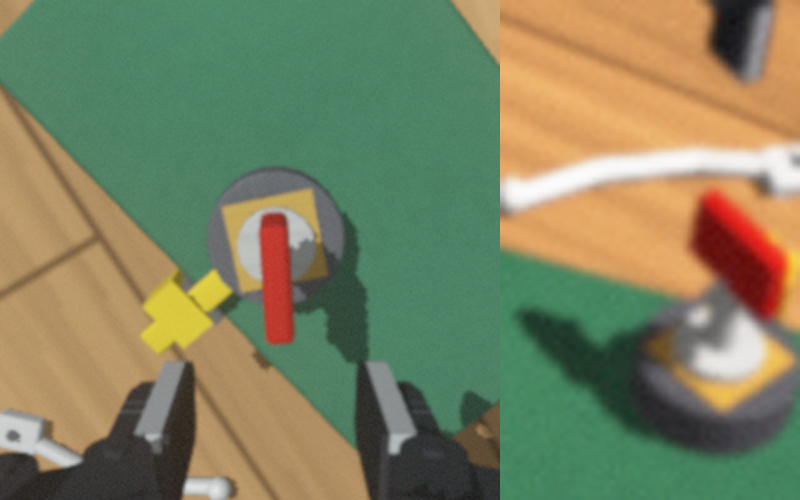

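```bash
python3 - <<'E'
from h import *
d=np.load("w8.npz");c=cam("wrist",dict(eef_pos=d["p"],tool_rot=d["q"]));im=cv2.imread("pics/w8.png")
px=lambda x,y:[180+x/2,60+y/2]
P=onz([px(222,207),px(312,189),px(328,275),px(238,292)],.138,c)
print("edge yaw",[np.degrees(np.arctan2(*(P[b]-P[a])[1::-1])) for a,b in((0,1),(3,0),(2,1))])
h=cv2.cvtColor(im,cv2.COLOR_BGR2HSV);m=(((h[...,0]<6)|(h[...,0]>174))&(h[...,1]>170)&(h[...,2]>70)).astype(np.uint8)
for k in cv2.findContours(m,0,1)[0]:
    if cv2.contourArea(k)>150: print(cv2.minAreaRect((onz(k[:,0],.214,c)[:,:2]*1000).astype(np.float32)))
C=np.array([.5553,.1823,0]);T=onz([px(212,290),px(157,337)],.12,c);print([np.degrees(np.arctan2(*(t-C)[1::-1])) for t in T])
E
```

```text
edge yaw [np.float64(-18.501888483052564), np.float64(69.44534435067395), np.float64(71.62929059539206)]
((556.5790405273438, 183.90274047851562), (51.14456558227539, 10.346968650817871), 62.165863037109375)
[np.float64(-167.51968816730783), np.float64(-168.1026122551243)]
```

```bash
python3 - <<'E'
from h import *
d=np.load("w8.npz")
def brass(fn,c,win):
    im=cv2.imread(fn);h=cv2.cvtColor(im,cv2.COLOR_BGR2HSV);x0,x1,y0,y1=win
    b=((h[...,0]>12)&(h[...,0]<24)&(h[...,1]>90)&(h[...,2]>70)).astype(np.uint8);w=0*b;w[y0:y1,x0:x1]=1;b*=w
    k=max(cv2.findContours(b,0,1)[0],key=cv2.contourArea)
    top=np.array([[x,np.nonzero(b[:,x])[0].min()] for x in range(x0,x1) if b[:,x].any()],float)
    top=top[8:-8]; P=onz(top,.138,c)[:,:2]
    v=cv2.fitLine((P*1000).astype(np.float32),cv2.DIST_HUBER,0,.01,.01)[:2,0];
    r=cv2.minAreaRect((onz(cv2.convexHull(k)[:,0],.138,c)[:,:2]*1000).astype(np.float32))
    print(fn,"topedge",np.degrees(np.arctan2(v[1],v[0])),r)
brass("pics/w8.png",cam("wrist",dict(eef_pos=d["p"],tool_rot=d["q"])),(285,350,140,215))
y=lambda a:[np.sin(np.radians(90-a/2)),0,0,0]
for fn,q,win in(("pics/w6.png",[.861,.508,.001,0],(265,365,170,235)),("pics/w7.png",[.885,.466,.002,.001],(265,365,170,235))):
    brass(fn,cam("wrist",dict(eef_pos=np.array([.5564,.1825,.1795]),tool_rot=q)),win)
im=cv2.imread("pics/w1.png");c=cam("wrist",dict(eef_pos=np.array([0.5594781,0.17433543,0.26143323]),tool_rot=[0.13746931,0.99050301,0.00177107,0.00168542]));brass("pics/w1.png",c,(284,366,142,222))
E
```

```text
pics/w8.png topedge -18.58952 ((555.6395874023438, 182.7706298828125), (46.586387634277344, 46.47123718261719), 71.92506408691406)
pics/w6.png topedge -18.562277 ((557.9425048828125, 189.7509002685547), (32.43444061279297, 46.6851806640625), 70.19937896728516)
pics/w7.png topedge -18.915876 ((557.5606079101562, 188.5508575439453), (34.98057174682617, 46.341651916503906), 70.47840881347656)
pics/w1.png topedge 65.74249 ((555.2014770507812, 181.75242614746094), (46.303062438964844, 46.75199890136719), 37.4586067199707)
```

```bash
python3 -c "
from workcell import *
print(get_obs()['clock'],job_done())"
```

```text
the job is handed in; nothing more can be done
11.0 None
```

The red key is in the lock, pressed home and turned clockwise to the stop. I released it upright, backed the gripper off about 120 mm, and handed in at 11 s.

- **Fully home:** the collar met the brass at the expected height, with about 9 N when first seated and 7.5 N when I pressed again after turning.
- **Turned to the stop:** the barrel turned about 56°. It then held still against 1.2 N m, and it had not moved after release. That is a little under 60°, which would fit a start of about 0.07 rad; I did not measure the start angle separately.
- **Tongue in keeper:** the last picture shows the yellow tongue passing through the keeper. My measured directions for tongue and keeper differ by about 3°, which is within the error of reading them from the pictures.
- **Key position:** it stands upright and is turned about 9° clockwise of the barrel's slot, roughly the stated 8° play.

No check failed.

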